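# Open the battery flap of an upturned kitchen scale

### The job

The kitchen scale lies upside down on its glass for a battery change. Its battery flap is held by a concealed catch: feel lightly along the plain trim strip beside the flap for the flush push plate that gives, press it in so that the flap springs up, then push the flap over with the outside of the fingers until it lies fully back by itself, and move away. Only touch, press and push: do not grip or force the flap, leave the old cells in their bed, and do not disturb the things around the scale.

Things in the scene. Friction and masses are not known exactly. Their poses are not given: they have to be found in the camera images.
- scale: light grey plastic kitchen scale, upside down and immovable on its glass (208 x 244 x 6 mm). Origin: centre of the underside, on the table, z up; case 200 mm along x, 236 mm along y. The upturned flat panel is at z = 34 mm; rubber feet 2.5 mm high, 22 mm wide stand on it at x = +-82, y = +-100 mm. The shut flap fills x -12 to 46, y -50 to 50 mm; past a 4 mm rim beyond it (+x) runs the trim strip
- strip_middle (a point): middle of the trim strip's face (scale frame x 73, y 0, z 32.5 mm; axes as the scale's). Strip: rigid, 1.5 mm below the panel, 42 mm wide (x), 106 mm long (y). Flush in it, 1 mm seam: the push plate, 40 (x) x 36 (y) mm, on the strip's centre line, its centre anywhere from y -31 to +31 mm of this point. A fingertip overlapping the seam rests on rigid strip: the whole tip must be on the plate
- catch (a joint): travel of the push plate, straight down, m: 0 flush (as at the start), 0.0045 fully in. It starts to give at 1.6 N, frees the flap at about 2.5 mm (3.6 N), meets its stop at 4.5 mm (5.2 N), and springs back when let go
- flap (a joint): angle of the battery flap, rad: 0 shut and flush, 1.57 upright, 2.1 lying back at its stop. Freed by the catch, a spring leg lifts it to about 1.2 rad within half a second and leaves it leaning there, over the battery bed; from there it turns easily (under 0.02 N m), and pushed past upright it sinks to the stop by its own weight
- flap_hinge (a point): middle of the flap's hinge line, which runs along the scale's y (scale frame x -12, y 0, z 32.5 mm; axes as the scale's). The flap turns up and over from the strip's side (+x) to the label's side (-x)
- flap_edge (a point): middle of the flap's free edge, 58 mm from the hinge line; the flap is 3 mm thick and 100 mm wide, with a catch bar hanging 10 mm below this edge on the inside
- old_cell_a: old round cell 15 mm thick, 50 mm long, lying loose along the scale's y in the bed under the flap, nearer the hinge; origin under its middle
- old_cell_b: the other old cell, nearer the strip; origin under its middle
- new_cell_a: new cell, 15 mm thick, 50 mm long, lying on the table beside the right-hand (-y) edge of the scale; origin under its middle
- new_cell_b: second new cell, in line with the first and farther along the scale's x; origin under its middle
- salt_shaker: salt shaker, 44 mm wide, 90 mm high, standing right of the scale; origin: centre of its foot
- mug: two-tone mug, 78 mm wide without handle, 101 mm high, standing at the right; origin: under its middle
- eraser: eraser in a sleeve, 22 x 45 x 12 mm, on the table left of the scale; origin under its middle

How it is judged:
By the outcome, as a careful person would: the job done as asked, in the order asked, and still so for the second after the job is handed in, with the robot touching nothing.
It also fails if it takes over 48 s, if anything falls off the work surface, if the arm or the gripper's body presses on something with over 40 N, if the wrist force passes 120 N, or if a joint passes its speed limit or range.

### The arm

A 6-joint arm with a two-finger parallel gripper is mounted at the origin on the work surface; the furniture and walls round the work are solid. World frame = base frame: x ahead of the robot, y to its left, z up, the work surface at z = 0. Lengths are in m, angles in degrees, forces in N, time in s.
With the tool pointing down it reaches from about 0.2 to 0.875 m from the base axis. Payload 3.4 kg.
Tool frame: the origin (TCP) lies at the very end of the fingers, on their centre line; the grasp point (between the pads) lies 19 mm behind it; z points along the fingers, y is the line along which they close (so a half turn about z gives the same grasp; the last joint's range is limited). The gripper opens to 94 mm and grips with 3 to 60 N. Pads are 16 mm wide; open, the fingers measure 119 mm over their backs; the gripper's body (75 mm by 177 mm) begins 78 mm behind the grasp point.
Start: joints at [-78.094, 15.808, 86.224, -0, 77.962, -6.933], TCP at [0.186, -0.544, 0.205] pointing down, gripper open.
Joint ranges: [-165.64, 165.64], [-43.16, 119.46], [12.63, 154.43], [-67.54, 247.53], [6.08, 155.33], [-154.97, 154.97]. Speed limits (degrees/s): [147.25, 147.25, 180, 180, 180, 180].

### API

Orientations are given as [roll, pitch, yaw] about the fixed x, y, z axes, in that order (R = Rz(yaw) Ry(pitch) Rx(roll)).
In Python, from bench import manip, grab_frame, masks_of, mark_of gives the robot as it stands.
- The arm moves only by the tool step_arm, never from a script. Its argument "deltas" is a list that holds one entry, the list of rows, each a list of 5 numbers: the opening, from 0 (shut) to 1 (fully open), then the shift along the tool's x, y, z in cm, then the turn about the tool's z in rad. In form: [[[gripper, x, y, z, twist], ...]]. A call has 1 to 20 rows; each row is the pose to reach, as a shift and turn from the pose commanded when the call began, along the tool's axes at that moment; what a row does not reach only later rows make up. A row lasts 1/12 s, in which the tool goes at most 41.7 mm and 7.16 degrees, less where a joint would pass 70% of its speed; a pose out of reach is approached as far as the arm can. A call with a gripper value outside its range is refused whole. The fingers move at their own pace and stop on an object; the grip force is fixed at half the most. Time passes only in rows, so rows that repeat a pose let the fingers close. It gives the time, the measured TCP pose, the force, the opening and the grip force at its end, in the units of the state.
- manip.observe(): the state, without advancing time (a new reading comes with each control period).
- grab_frame(name): name is "scene" or "top"; returns a dict with "img" (420x560x3 uint8, blue, green, red), "range_z" (420x560 float32, m along the optical axis (not along the pixel's ray), 0 where there is no reading), "mtx" (3x3 intrinsics, pixels), "R" (3x3) and "t" (3): a world point X has camera coordinates R X + t. Camera axes: x right, y down, z forward; pixel columns grow to the right and rows downward; lengths in m; the calibration is good to about 2 mm. A picture is of the moment at which its call begins.
- manip.finish_job(): hands the job in; it is judged then, once.
Trained networks look in a picture, given as the dict that the camera call returned (one of the last four; its "shot" number tells which), for a name from the list of things; names that differ only in an ending like _2 or _b are one class to them, and where a whole thing is asked for, a point or a joint stands for the part that bears it (a point fixed in the world has none). Each returns a list of dicts, best first, with "p" (0 to 1); they miss things now and then, are a little off and sometimes report something else, mostly with a low value. They report only what shows in the picture. A call takes as long as a camera call.
- masks_of(query, picture): "pixels" (420x560 bool, what is visible of it) and "location" ([row, column] in pixels, amid what is visible of it).
- mark_of(query, picture): "location" ([row, column] in pixels: a listed point, or the origin of a listed thing).
The state is a dict: "time": time; "joint_pos": joint angles; "qvel": joint speeds; "joint_efforts": joint torques, N m; "tool_pos": TCP position; "eef_rot": TCP orientation; "wrist_force": force on the tool from outside, world axes, zero at the start; "wrist_torque": the same for the moment, N m; "gripper_width": opening from 0.0 (shut) to 1.0 (fully open); "gripper_force": force on a finger pad.
Only numpy, scipy, OpenCV 4.12 (cv2) and the standard library are available. Lean on these libraries where they do the work, as an engineer would, in place of code of your own. Each camera call takes 0.05 s, during which the arm holds its last target. There are 200 camera calls.

## Working session

There is one attempt and no reset: what is moved stays moved. The work goes in short steps, Python scripts to look and compute and a tool call to move; the robot and the scene stay as the last step left them, time stands still between calls to the robot, and variables do not carry over. Pictures are saved under pics/ and viewed, at most 10 in all, crops included, and the job is handed in when it is done.

Besides the shell and the picture viewer there is one more tool, called as name(argument=value, ...) on one line, values as JSON. step_arm: Moves the arm, as the interface text tells. Its arguments: {"type":"object","properties":{"deltas":{"type":"array"}},"required":["deltas"]}

```bash
mkdir -p pics
cat > h.py <<'E'
import numpy as np, cv2
from bench import manip, grab_frame, masks_of, mark_of
def world(f,r,c,z=None):
    K,R,t=f["mtx"],f["R"],f["t"]
    ray=np.linalg.inv(K)@np.array([c,r,1.0])
    if z is None:
        d=f["range_z"][int(round(r)),int(round(c))]; return R.T@(ray*d-t)
    C=-R.T@t; w=R.T@ray
    return C+w*(z-C[2])/w[2]
E
python3 - <<'E'
from h import *
s=manip.observe(); print(s["time"],s["tool_pos"],s["eef_rot"],s["wrist_force"],s["gripper_width"])
ims=[]
for n in ("top","scene"):
    f=grab_frame(n); cv2.imwrite(f"pics/{n}0.png",f["img"])
    print(n,"cam",(-f["R"].T@f["t"]).round(3))
    for q,z in (("scale",0.0),("strip_middle",.0325),("flap_hinge",.0325),("flap_edge",.0325)):
        for m in mark_of(q,f)[:2]: print(q,round(m["p"],2),np.round(m["location"],1),world(f,*m["location"],z).round(4))
    for q in ("new_cell_a","salt_shaker","mug","eraser"):
        for m in mark_of(q,f)[:2]: print(q,round(m["p"],2),np.round(m["location"],1),world(f,*m["location"],0).round(3))
    for m in masks_of("scale",f)[:1]:
        px=m["pixels"]; r,c=np.nonzero(px)
        P=np.array([world(f,a,b) for a,b in zip(r,c)]); k=(abs(P[:,2]-.034)<.008)
        rect=cv2.minAreaRect((P[k,:2]*1000).astype(np.float32)); print("rect",rect, "z",np.median(P[k,2]))
E
```

```text
0.0 [ 0.18555895 -0.54366171  0.20459823] [-1.79897792e+02 -1.05543187e-02  1.88419576e+01] [ 0.29588598 -0.29871791 -0.37930297] 0.9997828280134305
top cam [0.252 0.131 0.947]
scale 0.85 [225.3 252.2] [0.4219 0.1831 0.    ]
strip_middle 0.74 [188.6 243.2] [0.4962 0.1984 0.0325]
strip_middle 0.21 [209.7 318.2] [0.4438 0.0412 0.0325]
flap_hinge 0.82 [227.5 256.7] [0.411  0.1721 0.0325]
flap_edge 0.65 [201.8 246.9] [0.467  0.1912 0.0325]
new_cell_a 0.7 [183.3 305.2] [0.511 0.063 0.   ]
new_cell_a 0.67 [208.2 317.8] [0.454 0.039 0.   ]
salt_shaker 0.79 [176.7 342.7] [ 0.523 -0.021  0.   ]
salt_shaker 0.44 [208.2 320.8] [0.454 0.032 0.   ]
mug 0.88 [255.9 409.5] [ 0.342 -0.151  0.   ]
mug 0.68 [209.6 318.3] [0.451 0.038 0.   ]
eraser 0.49 [238.  184.7] [0.4   0.329 0.   ]
rect ((420.45782470703125, 178.41494750976562), (200.84609985351562, 236.28067016601562), 17.004655838012695) z 0.03416440203467571
scene cam [-0.096  0.65   0.956]
scale 0.83 [238.9 275.4] [0.4235 0.174  0.    ]
strip_middle 0.89 [218.6 246.5] [0.4969 0.1976 0.0325]
flap_hinge 0.85 [234.2 282.1] [0.4047 0.1699 0.0325]
flap_edge 0.62 [225.4 259.9] [0.4596 0.1889 0.0325]
new_cell_a 0.48 [203.7 305.6] [0.449 0.044 0.   ]
new_cell_a 0.41 [190.2 280.3] [0.527 0.058 0.   ]
salt_shaker 0.63 [177.  302.2] [ 0.519 -0.016  0.   ]
salt_shaker 0.52 [182.6 385.8] [ 0.353 -0.156  0.   ]
mug 0.6 [182.8 385.8] [ 0.352 -0.155  0.   ]
mug 0.33 [203.8 306.7] [0.447 0.042 0.   ]
eraser 0.74 [287.6 233.3] [0.393 0.332 0.   ]
rect ((422.8013000488281, 177.9282684326172), (202.80532836914062, 239.4358367919922), 17.185848236083984) z 0.03317791933976149
```

View pics/top0.png

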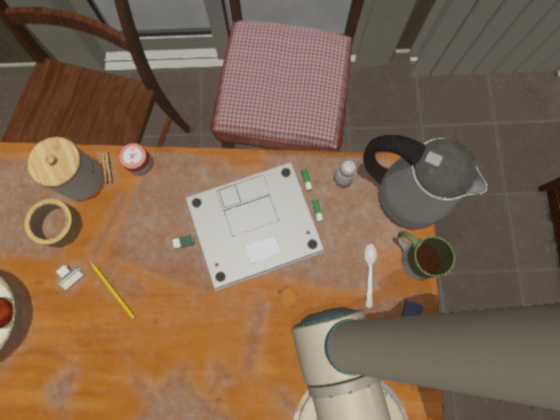

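View pics/scene0.png

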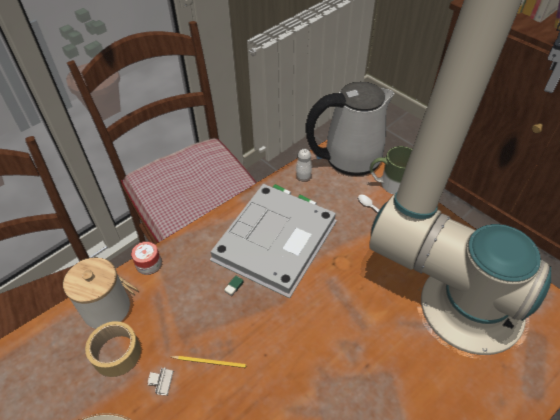

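Run:
```python
from h import *
f=grab_frame("top")
c=np.array([.4215,.178]);a=np.radians(17.0);R2=np.array([[np.cos(a),-np.sin(a)],[np.sin(a),np.cos(a)]])
W=lambda x,y,z: np.r_[c+R2@np.array([x,y])/1000,z/1000]
def pix(P):
    q=f["mtx"]@(f["R"]@P+f["t"]); return q[:2]/q[2]
# warp of panel: 4 px/mm, x -30..110 up, y 125..-125 left
s=np.float32([pix(W(x,y,33)) for x,y in ((110,100),(110,-100),(-30,-100),(-30,100))])
d=np.float32([[0,0],[800,0],[800,560],[0,560]])
g=cv2.warpPerspective(f["img"],cv2.getPerspectiveTransform(s,d),(800,560),flags=cv2.INTER_CUBIC)
g=cv2.normalize(g,None,0,255,cv2.NORM_MINMAX)
cv2.imwrite("pics/zoom.png",g)
# tall things
for r0,r1,c0,c1 in ((130,235,360,490),(230,290,395,460)):
    P=np.array([world(f,r,c) for r in range(r0,r1,2) for c in range(c0,c1,2) if f["range_z"][r,c]>0])
    for z in (.05,.1,.15,.2,.25):
        Q=P[(P[:,2]>z)&(P[:,2]<.4)]
        if len(Q): print(z,Q.min(0).round(3),Q.max(0).round(3))
```

```text
0.05 [ 0.376 -0.239  0.05 ] [ 0.549 -0.046  0.221]
0.1 [ 0.403 -0.239  0.1  ] [ 0.549 -0.046  0.221]
0.15 [ 0.41  -0.239  0.15 ] [ 0.549 -0.048  0.221]
0.2 [ 0.416 -0.237  0.2  ] [ 0.538 -0.07   0.221]
0.05 [ 0.292 -0.208  0.051] [ 0.385 -0.114  0.103]
0.1 [ 0.293 -0.205  0.1  ] [ 0.369 -0.132  0.103]
```

View pics/zoom.png

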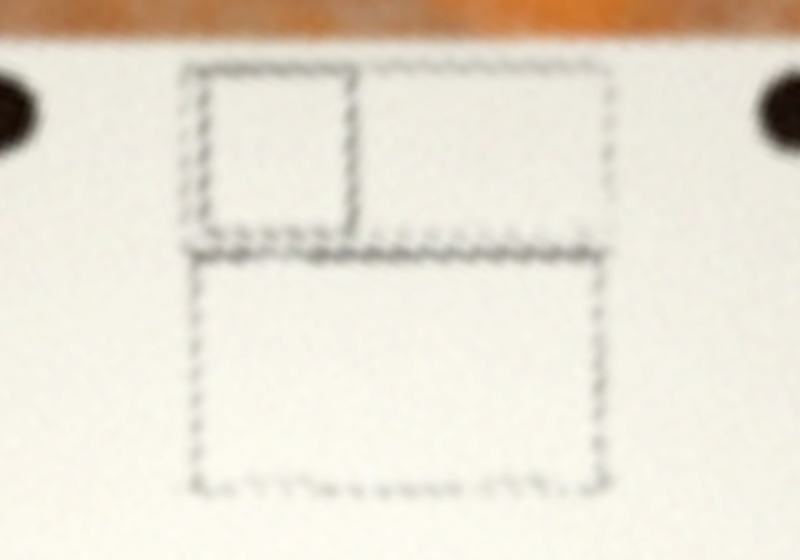

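step_arm(deltas=[[[0,0,0,-8,0],[0,0,0,-8,0],[0,52.9,-63.5,-8,-1.54],[0,52.9,-63.5,-8,-1.54],[0,52.9,-63.5,-8,-1.54],[0,52.9,-63.5,-8,-1.54],[0,52.9,-63.5,-8,-1.54],[0,52.9,-63.5,-8,-1.54],[0,52.9,-63.5,-8,-1.54],[0,52.9,-63.5,-8,-1.54],[0,52.9,-63.5,-8,-1.54],[0,52.9,-63.5,-8,-1.54],[0,52.9,-63.5,-8,-1.54],[0,52.9,-63.5,-8,-1.54],[0,52.9,-63.5,-8,-1.54],[0,52.9,-63.5,-8,-1.54],[0,52.9,-63.5,-8,-1.54],[0,52.9,-63.5,-8,-1.54],[0,52.9,-63.5,-8,-1.54],[0,52.9,-63.5,-8,-1.54]]])

```text
time: 2.72
tool_pos: [0.4541, 0.1584, 0.2857]
eef_rot: [180.0, 0.0, 107.1]
wrist_force: [0.8, -0.5, -0.2]
gripper_width: 0.004
gripper_force: 0.0
```

step_arm(deltas=[[[0,5.9,4.7,0,0],[0,5.9,4.7,0,0],[0,5.9,4.7,0,0],[0,5.9,4.7,10,0],[0,5.9,4.7,10,0],[0,5.9,4.7,10,0],[0,5.9,4.7,20,0],[0,5.9,4.7,20,0],[0,5.9,4.7,23,0],[0,5.9,4.7,23,0],[0,5.9,4.7,23,0],[0,5.9,4.7,23,0]]])

```text
time: 3.72
tool_pos: [0.4828, 0.2264, 0.0569]
eef_rot: [179.9, 0.0, 107.1]
wrist_force: [0.9, -0.2, 0.9]
gripper_width: 0.009
gripper_force: 0.0
```

Run:
```python
from h import *
s=manip.observe(); print(s["time"],s["tool_pos"].round(4),s["eef_rot"],s["wrist_force"].round(2),s["gripper_width"])
f=grab_frame("scene"); g=f["img"][170:310,190:370]; cv2.imwrite("pics/hov.png",cv2.resize(g,None,fx=4,fy=4,interpolation=3))
```

```text
3.7167 [0.4828 0.2264 0.0569] [1.79888456e+02 8.57800155e-03 1.07057704e+02] [ 0.93 -0.17  0.9 ] 0.009437802929773358
```

View pics/hov.png

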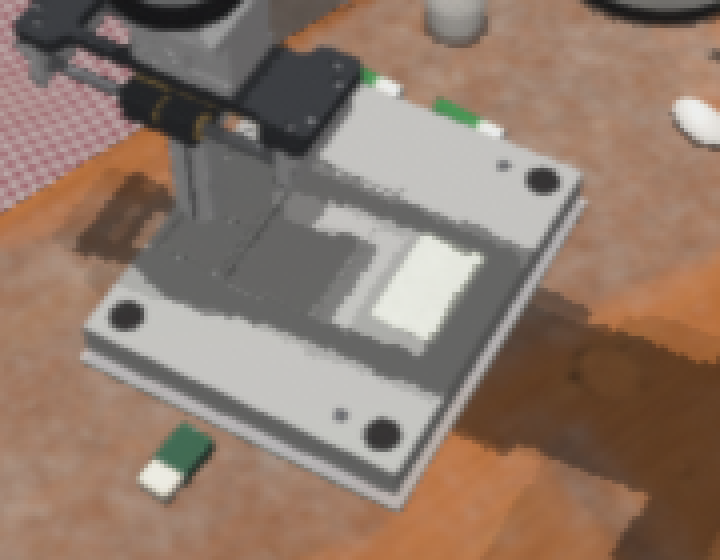

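step_arm(deltas=[[[0,0.2,0,1.5,0],[0,0.2,0,1.9,0],[0,0.2,0,1.9,0],[0,0.2,0,1.9,0]]])

```text
time: 4.1
tool_pos: [0.4819, 0.2285, 0.0379]
eef_rot: [179.9, 0.0, 107.1]
wrist_force: [-0.9, -0.2, -0.8]
gripper_width: 0.004
gripper_force: 0.0
```

step_arm(deltas=[[[0,0,0,0.1,0],[0,0,0,0.2,0],[0,0,0,0.3,0],[0,0,0,0.3,0]]])

```text
time: 4.43
tool_pos: [0.481, 0.2282, 0.0335]
eef_rot: [180.0, 0.0, 107.1]
wrist_force: [-0.6, 0.1, -0.2]
gripper_width: 0.002
gripper_force: 0.0
```

step_arm(deltas=[[[0,0,0,0.1,0],[0,0,0,0.2,0],[0,0,0,0.2,0]]])

```text
time: 4.68
tool_pos: [0.4811, 0.2283, 0.0315]
eef_rot: [180.0, 0.0, 107.1]
wrist_force: [0.5, -0.1, 2.6]
gripper_width: 0.009
gripper_force: 1.1
```

step_arm(deltas=[[[0,0,0,0.1,0],[0,0,0,0.1,0]]])

```text
time: 4.85
tool_pos: [0.4812, 0.2283, 0.0305]
eef_rot: [180.0, 0.0, 107.1]
wrist_force: [-1.3, 0.4, 3.6]
gripper_width: 0.002
gripper_force: 1.6
```

step_arm(deltas=[[[0,0,0,0.1,0],[0,0,0,0.1,0]]])

```text
time: 5.02
tool_pos: [0.4811, 0.2283, 0.0295]
eef_rot: [180.0, 0.0, 107.1]
wrist_force: [0.2, 0.0, 4.3]
gripper_width: 0.005
gripper_force: 1.7
```

step_arm(deltas=[[[0,0,0,0.05,0],[0,0,0,0.05,0],[0,0,0,0.05,0],[0,0,0,0.05,0],[0,0,0,0.05,0],[0,0,0,0.05,0]]])

```text
time: 5.52
tool_pos: [0.4811, 0.2283, 0.029]
eef_rot: [180.0, 0.0, 107.1]
wrist_force: [-0.9, -0.4, 3.6]
gripper_width: 0.007
gripper_force: 2.2
```

Run:
```python
from h import *
f=grab_frame("scene"); g=f["img"][170:310,190:370]; cv2.imwrite("pics/press.png",cv2.resize(g,None,fx=4,fy=4,interpolation=3))
for m in mark_of("flap_edge",f)[:2]: print(m["p"],m["location"],world(f,*m["location"]))
```

```text
0.6 [214.5, 271.8] [0.4327355  0.1743205  0.08376192]
```

View pics/press.png

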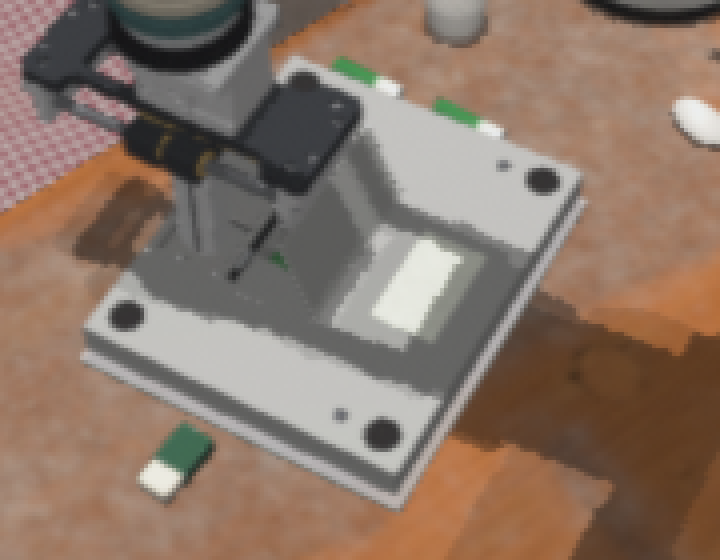

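step_arm(deltas=[[[0,0,0,-1,0],[0,0,0,-4,0],[0,0,0,-4.2,0],[0,-1,0,-4.2,0],[0,-2,-1,-4.2,0],[0,-3,-2,-4.2,0],[0,-3,-3,-4.2,0],[0,-3,-3.5,-4.2,0],[0,-3,-4,-4.2,0],[0,-3,-4.4,-4.2,0],[0,-3,-4.8,-4.2,0],[0,-3,-5.2,-4.2,0],[0,-3,-5.6,-4.2,0],[0,-3,-6,-4.2,0],[0,-3,-6.4,-4.2,0],[0,-3,-6.8,-4.2,0],[0,-3,-7.2,-4.2,0],[0,-3,-7.6,-4.2,0],[0,-3,-8,-4.2,0],[0,-3,-8.4,-4.2,0]]])

```text
time: 7.28
tool_pos: [0.409, 0.1748, 0.0709]
eef_rot: [-180.0, 0.0, 107.1]
wrist_force: [-0.1, -0.6, -0.5]
gripper_width: 0.004
gripper_force: 0.0
```

Run:
```python
from h import *
f=grab_frame("scene"); g=f["img"][170:310,190:370]; cv2.imwrite("pics/push.png",cv2.resize(g,None,fx=4,fy=4,interpolation=3))
for m in mark_of("flap_edge",f)[:2]: print(m["p"],m["location"],world(f,*m["location"]))
```

```text
0.62 [220.0, 289.5] [0.39675052 0.15392787 0.07803005]
```

View pics/push.png

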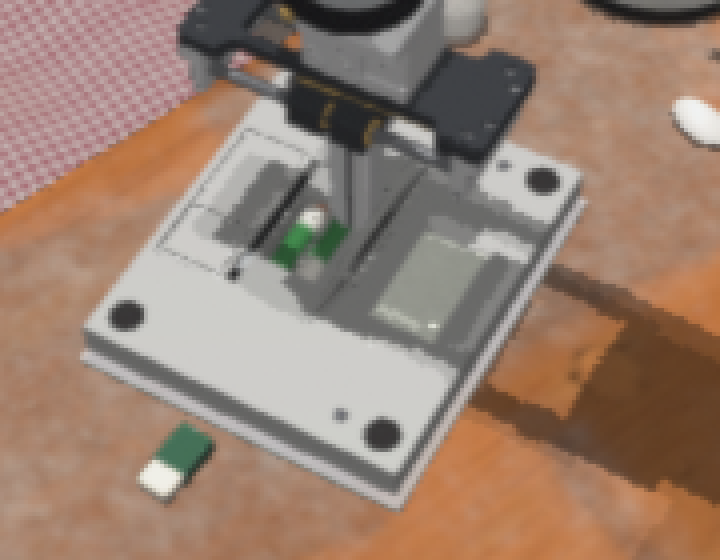

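step_arm(deltas=[[[0,0,1,0,0],[0,0,3,0,0],[0,0,5,0,0],[0,0,5,-4,0],[0,0,5,-8,0],[0,0,5,-12,0],[0,0,5,-16,0],[0,0,5,-20,0],[0,8,8,-20,0],[0,8,8,-20,0],[0,8,8,-20,0],[0,8,8,-20,0],[0,8,8,-20,0],[0,8,8,-20,0]]])

```text
time: 8.55
tool_pos: [0.4626, 0.274, 0.2705]
eef_rot: [-179.9, 0.1, 107.0]
wrist_force: [0.3, -0.4, 0.5]
gripper_width: 0.004
gripper_force: 0.0
```

Run:
```python
from h import *
for n in("scene","top"):
    f=grab_frame(n)
    if n=="scene":
        g=f["img"][170:310,190:370]; cv2.imwrite("pics/end.png",cv2.resize(g,None,fx=4,fy=4,interpolation=3))
    for m in mark_of("flap_edge",f)[:2]:
        w=world(f,*m["location"]);print(n,m["p"],m["location"],w)
    for q in ("new_cell_a","salt_shaker","mug","eraser"):
        for m in mark_of(q,f)[:2]: print(q,round(m["p"],2),world(f,*m["location"],0).round(3))
```

```text
scene 0.59 [223.1, 290.0] [0.38972911 0.15934692 0.07797609]
new_cell_a 0.5 [0.454 0.039 0.   ]
new_cell_a 0.5 [0.521 0.063 0.   ]
salt_shaker 0.94 [ 0.509 -0.02   0.   ]
mug 0.88 [ 0.352 -0.16   0.   ]
eraser 0.6 [0.386 0.339 0.   ]
top 0.79 [235.3, 258.5] [0.28985845 0.14071422 0.70563476]
new_cell_a 0.55 [0.511 0.063 0.   ]
new_cell_a 0.41 [0.453 0.041 0.   ]
salt_shaker 0.75 [0.421 0.189 0.   ]
salt_shaker 0.63 [ 0.527 -0.025  0.   ]
mug 0.62 [ 0.349 -0.153  0.   ]
```

View pics/end.png

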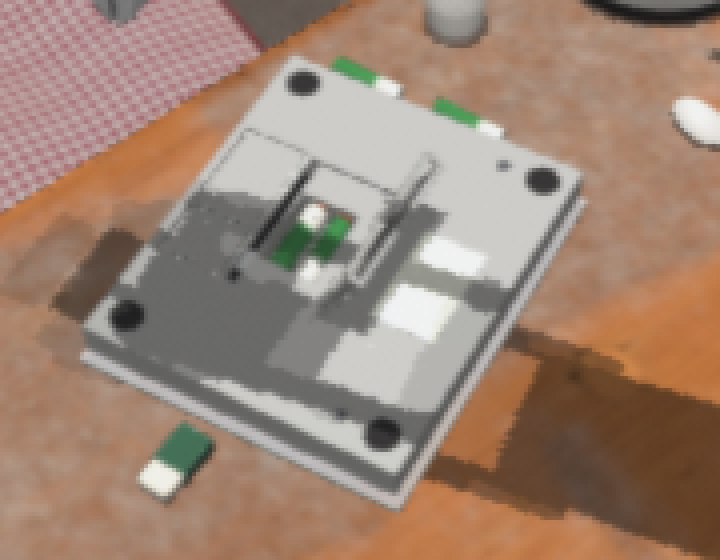

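Run:
```python
from h import *
f=grab_frame("scene"); c=np.array([.4215,.178]);a=np.radians(17.0)
m=masks_of("flap",f)[0]; r,k=np.nonzero(m["pixels"])
P=np.array([world(f,i,j) for i,j in zip(r,k)]); x=(P[:,0]-c[0])*np.cos(a)+(P[:,1]-c[1])*np.sin(a)
s=(P[:,2]>.04)&(P[:,2]<.1)&(abs(x+.025)<.04)
ang=np.arctan2(P[s,2]-.0325,x[s]+.012); print(m["p"],s.sum(),np.median(ang),np.polyfit(P[s,2],x[s],1), P[s,2].max(),x[s].min())
```

```text
0.54 254 2.040301365650617 [-0.37242136 -0.00410009] 0.08861408127896667 -0.041807307652655085
```

```bash
python3 -c "
from bench import manip; print(manip.finish_job())"
```

```text
the job is handed in; nothing more can be done
None
```

The push plate was found and pressed in, the flap sprang up, and I pushed it over until it lay back near its stop (about 2.04 rad measured, against 2.1). The old cells are still in their bed, nothing around the scale was visibly disturbed, the arm is clear, and I handed the job in after about 9 s of robot time; no verdict was shown.

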